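Line up the canisters by height on the kitchen rack

ROBOT

A 6-joint arm with a two-finger parallel gripper is mounted at the origin on the work surface. World frame = base frame: x ahead of the robot, y to its left, z up, the work surface at z = 0. Lengths are in m, angles in rad, forces in N, time in s.
With the tool pointing down it reaches from about 0.3 to 0.875 m from the base axis. Payload 4.2 kg.
Tool frame: the origin (TCP) lies between the finger pads; the fingertips stand 14 mm ahead of it and the grasp point (between the pads) lies 5 mm behind it; z points along the fingers, y is the line along which they close (so a half turn about z gives the same grasp; the last joint's range is limited). The gripper opens to 85 mm and grips with 20 to 120 N. Pads are 22 mm wide; open, the fingers measure 114 mm over their backs; the gripper's body (76 mm by 85 mm) begins 54 mm behind the grasp point. The pads swing forward as they close: fully open they stand 13 mm farther back than shut.
Start: joints at [-1.296, 0.32, 1.565, -0, 1.257, -0.02], TCP at [0.167, -0.55, 0.245] pointing down, gripper open.
Joint ranges: [-3.11, 3.11], [-0.84, 2.01], [0.21, 2.61], [-1.34, 4.49], [0.05, 2.63], [-2.56, 2.56]. Speed limits (rad/s): [2.57, 2.57, 3.14, 3.14, 3.14, 3.14].

INTERFACE

Orientations are given as [roll, pitch, yaw] about the fixed x, y, z axes, in that order (R = Rz(yaw) Ry(pitch) Rx(roll)).
In Python, from workcell import ctrl gives the robot as it stands.
- The arm moves only by the tool drive_tool, never from a script. Its argument "plan" is one flat list of numbers, 5 for each row, row after row: the opening, from 0 (shut) to 1 (fully open), then the shift along the world's x, y, z in m, then the turn about the world's z in rad. In form: [claw, x, y, z, roll, claw, x, y, z, roll, ...]. A call has 1 to 20 rows; each row shifts and turns the commanded pose from where the row before left it; what a row does not reach is not made up. A row lasts 1/8 s, in which the tool goes at most 62.5 mm and 10.7 degrees, less where a joint would pass 70% of its speed; a pose out of reach is approached as far as the arm can. A call with a gripper value outside its range is refused whole. The fingers move at their own pace and stop on an object; "squeeze" is the grip in N (left out, the last holds). Time passes only in rows, so rows that do not move let the fingers close. It gives the time, the measured TCP pose, the force, the opening and the grip force at its end, in the units of the state.
- ctrl.get_obs(): the state, without advancing time (a new reading comes with each control period).
- ctrl.grab_frame(name): name is "side" or "top"; returns a dict with "color" (420x560x3 uint8, blue, green, red), "mtx" (3x3 intrinsics, pixels), "pose" (4x4, takes a point from camera to world coordinates). Camera axes: x right, y up, looking along -z (the intrinsics and any distortion apply to the point x, -y, -z); pixel columns grow to the right and rows downward; lengths in m; the calibration is good to about 2 mm. A picture is of the moment at which its call begins. There is no depth.
- ctrl.close_job(): hands the job in; it is judged then, once.
The state is a dict: "time": time; "joint_pos": joint angles; "joint_vel": joint speeds; "effort": joint torques, N m; "position": TCP position; "orientation": TCP orientation; "force": force on the tool from outside, world axes, zero at the start; "torque": the same for the moment, N m; "finger_gap": opening from 0.0 (shut) to 1.0 (fully open); "grasp_force": force on a finger pad.
Only numpy, scipy, OpenCV 4.12 (cv2) and the standard library are available. Lean on these libraries where they do the work, as an engineer would, in place of code of your own. Each camera call takes 0.05 s, during which the arm holds its last target. There are 200 camera calls.

TASK

Line the four steel canisters up on the oak rack in order of height, one standing centred on each black rubber pad, with the tallest at the end next to the crock of wooden spoons and the shortest at the end next to the mug. Keep the canisters upright, set them down gently rather than dropping them, and leave the crock and the mug where they are.

Things in the scene. Friction and masses are not known exactly. Their poses are not given: they have to be found in the camera images.
- canister_xs: The shortest of four round kitchen canisters of the same width: plain steel body with a pale wooden lid fixed on it, 60 mm in diameter all the way up, 60 mm tall from its foot to the top of the lid, plus a small wooden knob on the lid (18 mm across, 10 mm high). Stands loose and upright on the worktop. Origin at the centre of its underside, z up along its axis; its yaw means nothing.
- canister_s: The second shortest of four round kitchen canisters of the same width: plain steel body with a pale wooden lid fixed on it, 60 mm in diameter all the way up, 85 mm tall from its foot to the top of the lid, plus a small wooden knob on the lid (18 mm across, 10 mm high). Stands loose and upright on the worktop. Origin at the centre of its underside, z up along its axis; its yaw means nothing.
- canister_m: The second tallest of four round kitchen canisters of the same width: plain steel body with a pale wooden lid fixed on it, 60 mm in diameter all the way up, 110 mm tall from its foot to the top of the lid, plus a small wooden knob on the lid (18 mm across, 10 mm high). Stands loose and upright on the worktop. Origin at the centre of its underside, z up along its axis; its yaw means nothing.
- canister_l: The tallest of four round kitchen canisters of the same width: plain steel body with a pale wooden lid fixed on it, 60 mm in diameter all the way up, 135 mm tall from its foot to the top of the lid, plus a small wooden knob on the lid (18 mm across, 10 mm high). Stands loose and upright on the worktop. Origin at the centre of its underside, z up along its axis; its yaw means nothing.
- pad_a: An end place of the row, next to pad_b: a flat black round rubber pad, 76 mm across and 4 mm thick, fixed on a low oak rack (a board 100 x 390 mm, 18 mm high, fixed to the worktop). Four such pads stand in a straight row along the board, 95 mm from centre to centre. Origin at the centre of the pad's underside, on the board's top 18 mm above the worktop, so a canister stands 4 mm above this origin. Its y axis runs along the row, from pad_a towards pad_d.
- pad_b: The place between pad_a and pad_c: a flat black round rubber pad, 76 mm across and 4 mm thick, fixed on a low oak rack (a board 100 x 390 mm, 18 mm high, fixed to the worktop). Four such pads stand in a straight row along the board, 95 mm from centre to centre. Origin at the centre of the pad's underside, on the board's top 18 mm above the worktop, so a canister stands 4 mm above this origin. Its y axis runs along the row, from pad_a towards pad_d.
- pad_c: The place between pad_b and pad_d: a flat black round rubber pad, 76 mm across and 4 mm thick, fixed on a low oak rack (a board 100 x 390 mm, 18 mm high, fixed to the worktop). Four such pads stand in a straight row along the board, 95 mm from centre to centre. Origin at the centre of the pad's underside, on the board's top 18 mm above the worktop, so a canister stands 4 mm above this origin. Its y axis runs along the row, from pad_a towards pad_d.
- pad_d: The other end place of the row, next to pad_c: a flat black round rubber pad, 76 mm across and 4 mm thick, fixed on a low oak rack (a board 100 x 390 mm, 18 mm high, fixed to the worktop). Four such pads stand in a straight row along the board, 95 mm from centre to centre. Origin at the centre of the pad's underside, on the board's top 18 mm above the worktop, so a canister stands 4 mm above this origin. Its y axis runs along the row, from pad_a towards pad_d.
- crock: White ceramic crock holding wooden spoons, standing loose on the worktop beyond one end of the row of pads (about 150 mm from the last pad, centre to centre); which end varies. 100 mm across, 120 mm high, spoons up to 220 mm above the worktop. Origin at the centre of its underside. It stays where it is.
- mug: Blue ceramic mug with a handle, standing loose on the worktop beyond the opposite end of the row (about 150 mm from that last pad). 80 mm across, 90 mm high, handle along its y axis. Origin at the centre of its underside. It stays where it is.
Mind the look-alikes: they are no part of the job. What is shaped like the canister_xs but green is not meant.

How it is judged:
At the end, for the whole second after the job is handed in: Each canister stands upright (within 0.1 rad) and at rest on its pad, its centre within 12 mm of the pad's centre and its foot on the pad (less than 6 mm above its top), released; heights fall from the pad next to the crock to the pad next to the mug: 135, 110, 85, 60 mm (((horizontal distance between crock and pad_a below 0.21 m and horizontal distance between canister_l and pad_a below 0.012 m and z of canister_l in the frame of pad_a below 0.01 m and horizontal distance between canister_m and pad_b below 0.012 m and z of canister_m in the frame of pad_b below 0.01 m and horizontal distance between canister_s and pad_c below 0.012 m and z of canister_s in the frame of pad_c below 0.01 m and horizontal distance between canister_xs and pad_d below 0.012 m and z of canister_xs in the frame of pad_d below 0.01 m) or (horizontal distance between crock and pad_d below 0.21 m and horizontal distance between canister_l and pad_d below 0.012 m and z of canister_l in the frame of pad_d below 0.01 m and horizontal distance between canister_m and pad_c below 0.012 m and z of canister_m in the frame of pad_c below 0.01 m and horizontal distance between canister_s and pad_b below 0.012 m and z of canister_s in the frame of pad_b below 0.01 m and horizontal distance between canister_xs and pad_a below 0.012 m and z of canister_xs in the frame of pad_a below 0.01 m)) and angle between each of canister_xs, canister_s, canister_m, canister_l's own z axis and vertical below 0.1 rad and linear speed of each of canister_xs, canister_s, canister_m, canister_l below 0.02 m/s and contact force between each of canister_xs, canister_s, canister_m, canister_l and the fingers below 0.1 N); the robot touches nothing.
It fails at once if the crock or the mug is shifted by more than 25 mm or tipped over (distance of any of crock, mug from where it was at the start of the episode above 0.025 m or angle between any of crock, mug's own z axis and vertical above 0.5 rad).
It fails at once if a canister is tipped by more than 0.7 rad (angle between any of canister_xs, canister_s, canister_m, canister_l's own z axis and vertical above 0.7 rad).
It fails at once if a canister is dropped or slammed down: faster than 0.6 m/s (a fall of some 2 cm) while its foot is less than 35 mm above the worktop ((height (world z) of canister_xs below 0.035 m and linear speed of canister_xs above 0.6 m/s) or (height (world z) of canister_s below 0.035 m and linear speed of canister_s above 0.6 m/s) or (height (world z) of canister_m below 0.035 m and linear speed of canister_m above 0.6 m/s) or (height (world z) of canister_l below 0.035 m and linear speed of canister_l above 0.6 m/s)).
It also fails if it takes over 102 s, if anything falls off the work surface, if the arm or the gripper's body presses on something with over 40 N, if the wrist force passes 120 N, or if a joint passes its speed limit or range.

## Working session

There is one attempt and no reset: what is moved stays moved. The work goes in short steps, Python scripts to look and compute and a tool call to move; the robot and the scene stay as the last step left them, time stands still between calls to the robot, and variables do not carry over. Pictures are saved under pics/ and viewed, at most 14 in all, crops included, and the job is handed in when it is done.

Besides the shell and the picture viewer there is one more tool, called as name(argument=value, ...), one argument or row to a line, values as JSON. drive_tool: Moves the arm, as the interface text tells. Its arguments: {"type":"object","properties":{"plan":{"type":"array","items":{"type":"number"}},"squeeze":{"type":"number"}},"required":["plan"]}

```bash
mkdir -p pics; cat > h.py <<'E'
import numpy as np, cv2, pickle
from workcell import ctrl
def grab(tag):
    for n in ("top","side"):
        f=ctrl.grab_frame(n); cv2.imwrite(f"pics/{tag}_{n}.png",f["color"]); pickle.dump(f,open(f"{tag}_{n}.pkl","wb"))
def load(tag,n): return pickle.load(open(f"{tag}_{n}.pkl","rb"))
def ray(f,u,v,z):
    K,T=f["mtx"],f["pose"]; d=np.linalg.inv(K)@[u,v,1]; d=T[:3,:3]@(d*[1,-1,-1]); o=T[:3,3]
    return o+d*(z-o[2])/d[2]
def proj(f,P):
    K,T=f["mtx"],f["pose"]; p=(np.atleast_2d(P)-T[:3,3])@T[:3,:3]*[1,-1,-1]; q=p@K.T; return q[:,:2]/q[:,2:]
E
python3 - <<'E'
from h import *
grab("a")
for n in("top","side"):
    f=load("a",n); print({k:(v.round(3).tolist() if k!="color" else 0) for k,v in f.items()})
print(ctrl.get_obs())
E
```

```text
{'color': 0, 'mtx': [[522.495, 0.0, 281.575], [0.0, 522.495, 209.795], [0.0, 0.0, 1.0]], 'pose': [[0.031, 0.977, -0.21, 0.32], [-1.0, 0.031, -0.003, 0.029], [0.004, 0.21, 0.978, 1.248], [0.0, 0.0, 0.0, 1.0]]}
{'color': 0, 'mtx': [[487.384, 0.0, 283.296], [0.0, 487.384, 202.088], [0.0, 0.0, 1.0]], 'pose': [[-0.685, 0.458, -0.567, 0.031], [-0.729, -0.424, 0.538, 0.545], [0.006, 0.781, 0.624, 0.691], [0.0, 0.0, 0.0, 1.0]]}
{'time': 0.1, 'joint_pos': array([-1.29598729e+00,  3.20223736e-01,  1.56556654e+00,  3.88794894e-07,
        1.25738500e+00, -2.00266430e-02]), 'joint_vel': array([-0.00138488, -0.00194393, -0.0016781 ,  0.00071748, -0.00051304,
        0.0014057 ]), 'effort': array([ 8.99984807e-04, -4.16407263e+01, -2.34704912e+01,  7.27095517e-05,
        4.87665369e-03,  2.75834353e-06]), 'position': array([ 0.16696135, -0.54980331,  0.24456505]), 'orientation': array([-3.14001036e+00, -3.20620362e-05,  2.94835537e-01]), 'force': array([-0.16443365,  0.25103308,  0.13164076]), 'torque': array([-0.02793564, -0.00714509, -0.03047948]), 'grasp_force': 0.0, 'finger_gap': 0.9992337426327484}
```

View pics/a_top.png

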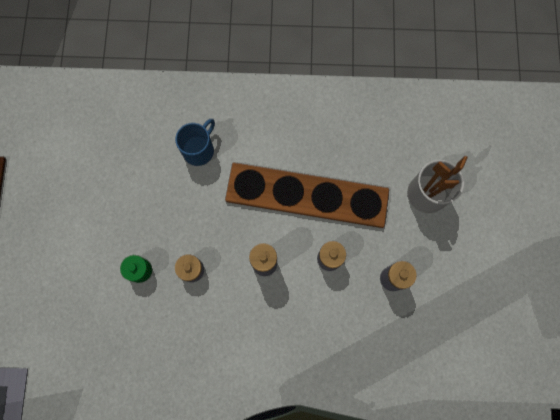

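View pics/a_side.png

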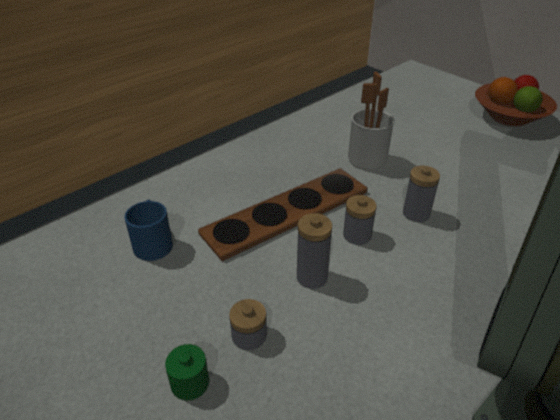

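Top view: the mug is at (195,143) and the crock at (438,185). The pads run from (250,185) to (366,204). The lids are xs (188,268), l (263,258), s (332,256) and m (402,275), and the green decoy is at (136,269). The side view shows the same height order.

```bash
python3 - <<'E'
from h import *
H=dict(xs=.06,s=.085,m=.11,l=.135)
seeds={"top":dict(xs=(188,268),l=(263,258),s=(332,256),m=(402,275)),"side":dict(xs=(248,314),l=(315,226),s=(360,205),m=(424,176))}
pads={"top":[(250,185),(288,191),(327,197),(366,204)],"side":[(231,231),(269,214),(305,198),(337,184)]}
def blob(mask,c,r):
    n,l,st,ce=cv2.connectedComponentsWithStats(mask.astype(np.uint8))
    d=[(np.hypot(*(ce[i]-c)),i) for i in range(1,n) if st[i,4]>100]
    i=min(d)[1]; cn,_=cv2.findContours((l==i).astype(np.uint8),0,1)
    h=cv2.convexHull(max(cn,key=len)); return cv2.fitEllipse(h),st[i,4],h
for n in("top","side"):
    f=load("a",n); im=f["color"]; hsv=cv2.cvtColor(im,cv2.COLOR_BGR2HSV)
    lid=cv2.inRange(hsv,(10,70,90),(25,255,255))>0
    dark=im.max(2)<45 if n=="top" else im.max(2)<45
    for k,c in seeds[n].items():
        e,a,h=blob(lid,c,25); print(n,k,np.round(e,1).tolist() if 0 else [np.round(x,1).tolist() for x in e],a,ray(f,*e[0],H[k]).round(4))
    for c in pads[n]:
        e,a,h=blob(dark,c,25); print(n,"pad",[np.round(x,1).tolist() for x in e],a,ray(f,*e[0],.022).round(4))
    print(np.median(im[lid],axis=0))
E
```

```text
top xs [[187.4, 267.2], [25.1, 26.2], 48.7] 514 [0.4349 0.2413 0.06  ]
top l [[262.6, 256.9], [27.1, 27.7], 23.8] 584 [0.4545 0.0689 0.135 ]
top s [[332.5, 254.0], [26.0, 26.5], 149.0] 541 [ 0.4718 -0.0853  0.085 ]
top m [[402.2, 274.4], [26.2, 27.9], 138.6] 574 [ 0.4289 -0.2348  0.11  ]
top pad [[249.3, 184.4], [29.0, 29.9], 82.7] 694 [0.6435 0.1121 0.022 ]
top pad [[287.9, 190.6], [29.1, 30.2], 94.8] 706 [0.6309 0.0179 0.022 ]
top pad [[326.7, 197.1], [29.2, 30.2], 110.2] 705 [ 0.6177 -0.076   0.022 ]
top pad [[365.6, 203.5], [29.4, 30.3], 120.6] 713 [ 0.605  -0.1699  0.022 ]
[ 40.  73. 113.]
side xs [[247.1, 313.2], [28.5, 36.2], 81.6] 713 [0.4349 0.2412 0.06  ]
side l [[313.7, 223.1], [24.1, 34.8], 105.3] 531 [0.458  0.0677 0.135 ]
side s [[361.0, 204.2], [17.8, 29.5], 97.5] 353 [ 0.4724 -0.0854  0.085 ]
side m [[424.8, 173.2], [15.0, 28.8], 99.1] 281 [ 0.4303 -0.2357  0.11  ]
side pad [[230.7, 231.1], [24.7, 36.1], 85.5] 714 [0.6428 0.1132 0.022 ]
side pad [[269.2, 213.8], [22.9, 34.9], 90.7] 634 [0.6303 0.0187 0.022 ]
side pad [[304.3, 198.2], [21.0, 33.1], 92.9] 557 [ 0.6176 -0.0748  0.022 ]
side pad [[337.2, 183.8], [19.2, 31.4], 95.7] 476 [ 0.604  -0.1686  0.022 ]
[53.  80.5 99. ]
```

drive_tool(
  plan=[1,0.02,0.031,0,0.076,1,0.02,0.031,0,0.076,1,0.02,0.031,0,0.076,1,0.02,0.031,0,0.076,1,0.02,0.031,0,0.076,1,0.02,0.031,0,0.076,1,0.02,0.031,0,0.076,1,0.02,0.031,0,0.076,1,0.02,0.031,0,0.076,1,0.02,0.031,0,0.076,1,0.02,0.031,0,0.076,1,0.02,0.031,0,0.076,1,0.02,0.031,0,0.076,1,0.02,0.031,0,0.076,1,0.025,0.031,0,0.076,1,0,0,0,0,1,0,0,0,0,1,0,0,0,0],
  squeeze=40,
)

```text
time: 2.35
position: [0.4714, -0.0859, 0.2452]
orientation: [-3.141, 0.0, 1.433]
force: [-0.4, -0.0, 0.4]
finger_gap: 1.002
grasp_force: 0.0
```

drive_tool(
  plan=[1,0,0,-0.03,0,1,0,0,-0.03,0,1,0,0,-0.03,0,1,0,0,-0.03,0,1,0,0,-0.03,0,1,0,0,-0.02,0,1,0,0,-0.02,0,1,0,0,0,0,0.4,0,0,0,0,0.4,0,0,0,0,0.4,0,0,0,0,0.4,0,0,0,0,0.4,0,0,0,0,0.4,0,0,0,0],
)

```text
time: 4.1
position: [0.4729, -0.0856, 0.0565]
orientation: [3.139, 0.001, 1.435]
force: [-1.4, -1.8, 6.4]
finger_gap: 0.69
grasp_force: 43.3
```

drive_tool(
  plan=[0.4,0,0,0.01,0,0.4,0,0,0.02,0,0.4,0,0,0.025,0,0.4,0,0,0.025,0,0.4,0.02,0.013,0,0,0.4,0.02,0.013,0,0,0.4,0.02,0.013,0,0,0.4,0.02,0.013,0,0,0.4,0.02,0.013,0,0,0.4,0.02,0.013,0,0,0.4,0.02,0.013,0,0,0.4,0.0185,0.012,0,0,0.4,0,0,0,0,0.4,0,0,-0.02,0,0.4,0,0,-0.015,0,0.4,0,0,-0.01,0,0.4,0,0,-0.005,0,0.4,0,0,0,0,0.4,0,0,0,0,0.4,0,0,0,0],
)

```text
time: 6.6
position: [0.6309, 0.0178, 0.0859]
orientation: [3.14, -0.0, 1.435]
force: [0.3, 0.3, -3.1]
finger_gap: 0.693
grasp_force: 44.1
```

```bash
python3 - <<'E'
from h import *
grab("b"); print(ctrl.get_obs()["position"])
im=cv2.imread("pics/b_side.png")[120:330,150:450]; cv2.imwrite("pics/b_c.png",cv2.resize(im,None,fx=2.6,fy=2.6))
E
```

```text
[0.6307384  0.01783068 0.08571242]
```

View pics/b_c.png

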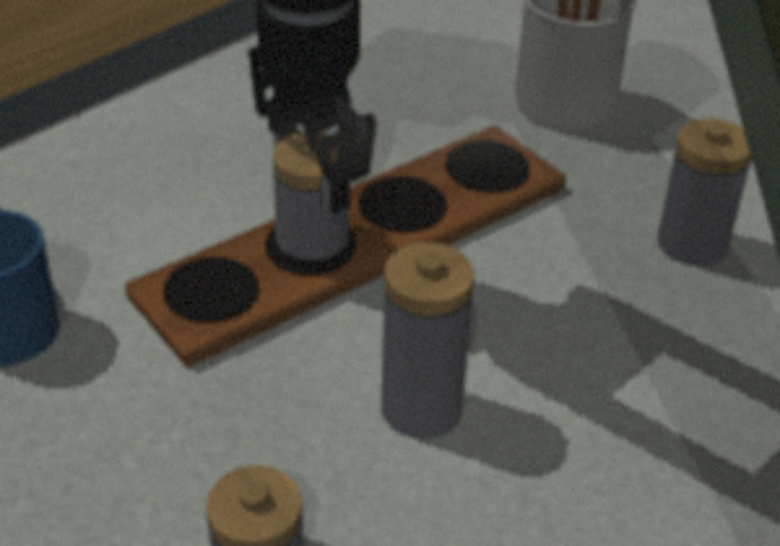

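The second shortest canister is held just above the second pad, well centred on it at crop pixel (310,255).

drive_tool(
  plan=[0.4,0,0,-0.003,0,0.4,0,0,-0.003,0,0.4,0,0,-0.002,0,0.4,0,0,0,0,0.4,0,0,0,0],
)

```text
time: 7.32
position: [0.6305, 0.0178, 0.0785]
orientation: [3.141, -0.0, 1.435]
force: [-2.6, -0.1, 5.2]
finger_gap: 0.696
grasp_force: 44.7
```

drive_tool(
  plan=[1,0,0,0,0,1,0,0,0,0,1,0,0,0,0,1,0,0,0,0,1,0,0,0.01,0,1,0,0,0.02,0,1,0,0,0.03,0,1,0,0,0.03,0,1,0,0,0.03,0,1,-0.0245,0.028,0,0,1,-0.0245,0.028,0,0,1,-0.0245,0.028,0,0,1,-0.0245,0.028,0,0,1,-0.0245,0.028,0,0,1,-0.0245,0.028,0,0,1,-0.0245,0.028,0,0,1,-0.0245,0.027,0,0,1,0,0,0,0,1,0,0,0,0],
)

```text
time: 9.7
position: [0.435, 0.2407, 0.1979]
orientation: [3.14, -0.0, 1.435]
force: [-1.4, -0.5, 0.6]
finger_gap: 1.003
grasp_force: 0.0
```

```bash
cat >> h.py <<'E'
def lids(tag,want):
    for n in("top","side"):
        f=load(tag,n); m=cv2.inRange(cv2.cvtColor(f["color"],cv2.COLOR_BGR2HSV),(10,70,80),(25,255,255))
        nn,l,st,ce=cv2.connectedComponentsWithStats(m)
        for k,(P,) in want.items():
            q=proj(f,P)[0]; i=min((i for i in range(1,nn) if st[i,4]>100),key=lambda i:np.hypot(*(ce[i]-q)))
            cn,_=cv2.findContours((l==i).astype(np.uint8),0,1); e=cv2.fitEllipse(cv2.convexHull(max(cn,key=len)))
            print(n,k,"px",np.round(e[0],1),np.round(e[1],1),"xy",ray(f,*e[0],P[2])[:2].round(4),"want",P[:2])
E
python3 - <<'E'
from h import *
grab("c"); lids("c",dict(s=[(.6305,.018,.107)]))
E
```

```text
top s px [307.5 195.4] [ 57.9 195.5] xy [ 0.5995 -0.0257] want (0.6305, 0.018)
side s px [273.2 181.8] [16.2 20. ] xy [0.6237 0.0124] want (0.6305, 0.018)
```

drive_tool(
  plan=[1,0,0,-0.03,0,1,0,0,-0.03,0,1,0,0,-0.03,0,1,0,0,-0.03,0,1,0,0,-0.025,0,1,0,0,-0.015,0,1,0,0,-0.007,0,1,0,0,0,0,0.4,0,0,0,0,0.4,0,0,0,0,0.4,0,0,0,0,0.4,0,0,0,0,0.4,0,0,0,0,0.4,0,0,0,0],
)

```text
time: 11.55
position: [0.4353, 0.2411, 0.0313]
orientation: [3.14, -0.001, 1.435]
force: [0.1, -0.0, 6.8]
finger_gap: 0.695
grasp_force: 43.1
```

```bash
python3 - <<'E'
from h import *
grab("d")
a=cv2.imread("pics/d_side.png")[100:380,150:450]; b=cv2.imread("pics/d_top.png")[130:330,130:430]
b=cv2.resize(b,(390,260)); a=cv2.resize(a,(390,364))
o=np.zeros((364,780,3),np.uint8); o[:,:390]=a; o[:260,390:]=b; cv2.imwrite("pics/d_c.png",np.clip(o*1.5,0,255))
E
```

```text
[ WARN:0@0.893] global loadsave.cpp:1063 imwrite_ Unsupported depth image for selected encoder is fallbacked to CV_8U.
```

View pics/d_c.png

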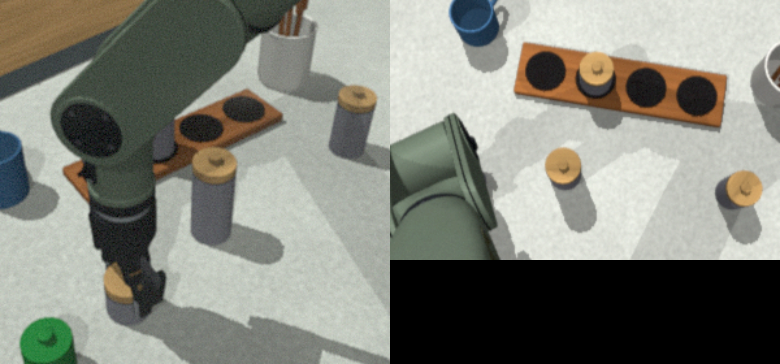

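The s canister stands upright on pad 2, at (596,70) in the crop. The xs canister is gripped.

drive_tool(
  plan=[0.4,0,0,0.02,0,0.4,0,0,0.03,0,0.4,0,0,0.03,0,0.4,0.023,-0.0143,0,0,0.4,0.023,-0.0143,0,0,0.4,0.023,-0.0143,0,0,0.4,0.023,-0.0143,0,0,0.4,0.023,-0.0143,0,0,0.4,0.023,-0.0143,0,0,0.4,0.023,-0.0143,0,0,0.4,0.023,-0.0143,0,0,0.4,0.0245,-0.0141,0,0,0.4,0,0,0,0,0.4,0,0,-0.02,0,0.4,0,0,-0.015,0,0.4,0,0,-0.01,0,0.4,0,0,-0.006,0,0.4,0,0,-0.003,0,0.4,0,0,-0.002,0],
)

```text
time: 14.02
position: [0.6433, 0.1124, 0.0546]
orientation: [3.141, -0.0, 1.435]
force: [0.7, -0.3, -1.6]
finger_gap: 0.691
grasp_force: 44.1
```

drive_tool(
  plan=[0.4,0,0,-0.001,0,0.4,0,0,-0.001,0,0.4,0,0,0,0,0.4,0,0,0,0],
)

```text
time: 14.52
position: [0.6433, 0.1123, 0.0534]
orientation: [3.141, -0.0, 1.435]
force: [-3.3, -0.0, 5.2]
finger_gap: 0.695
grasp_force: 44.5
```

drive_tool(
  plan=[1,0,0,0,0,1,0,0,0,0,1,0,0,0,0,1,0,0,0,0,1,0,0,0.012,0,1,0,0,0.03,0,1,0,0,0.035,0,1,0,0,0.035,0,1,0,0,0.04,0,1,-0.0194,-0.0316,0,0,1,-0.0194,-0.0316,0,0,1,-0.0194,-0.0316,0,0,1,-0.0194,-0.0316,0,0,1,-0.0194,-0.0316,0,0,1,-0.0194,-0.0316,0,0,1,-0.0194,-0.0316,0,0,1,-0.0194,-0.0316,0,0,1,-0.0194,-0.0316,0,0,1,-0.0194,-0.0316,0,0,1,-0.0194,-0.0316,0,0],
)

```text
time: 17.02
position: [0.4291, -0.2363, 0.2054]
orientation: [3.14, 0.001, 1.435]
force: [-0.1, -0.2, 0.2]
finger_gap: 1.001
grasp_force: 0.0
```

drive_tool(
  plan=[1,0,0,0,0,1,0,0,0,0],
)

```text
time: 17.27
position: [0.4299, -0.2351, 0.2049]
orientation: [3.14, -0.0, 1.434]
force: [-0.2, 0.1, -0.2]
finger_gap: 0.998
grasp_force: 0.0
```

drive_tool(
  plan=[1,0,0,-0.03,0,1,0,0,-0.03,0,1,0,0,-0.03,0,1,0,0,-0.02,0,1,0,0,-0.014,0,1,0,0,0,0,0.4,0,0,0,0,0.4,0,0,0,0,0.4,0,0,0,0,0.4,0,0,0,0,0.4,0,0,0,0,0.4,0,0,0,0],
)

```text
time: 18.77
position: [0.4305, -0.2357, 0.0814]
orientation: [3.139, 0.001, 1.435]
force: [-0.2, 1.0, 5.5]
finger_gap: 0.694
grasp_force: 43.6
```

drive_tool(
  plan=[0.4,0,0,0.02,0,0.4,0,0,0.03,0,0.4,0,0,0.03,0,0.4,0.0209,0.0177,0,0,0.4,0.0209,0.0177,0,0,0.4,0.0209,0.0177,0,0,0.4,0.0209,0.0177,0,0,0.4,0.0209,0.0177,0,0,0.4,0.0209,0.0177,0,0,0.4,0.0209,0.0177,0,0,0.4,0.0209,0.0177,0,0,0.4,0.0209,0.0178,0,0,0.4,0,0,0,0,0.4,0,0,-0.02,0,0.4,0,0,-0.015,0,0.4,0,0,-0.01,0,0.4,0,0,-0.006,0,0.4,0,0,-0.003,0,0.4,0,0,-0.002,0],
)

```text
time: 21.15
position: [0.618, -0.076, 0.1046]
orientation: [3.141, 0.0, 1.435]
force: [-0.4, -0.8, -2.5]
finger_gap: 0.693
grasp_force: 44.1
```

drive_tool(
  plan=[0.4,0,0,-0.001,0,0.4,0,0,-0.001,0,0.4,0,0,0,0,0.4,0,0,0,0],
)

```text
time: 21.65
position: [0.618, -0.0759, 0.1034]
orientation: [3.14, -0.0, 1.435]
force: [-2.0, 1.1, 6.4]
finger_gap: 0.695
grasp_force: 44.6
```

drive_tool(
  plan=[1,0,0,0,0,1,0,0,0,0,1,0,0,0,0,1,0,0,0,0,1,0,0,0.01,0,1,0,0,0.02,0,1,0,0,0.03,0,1,0,0,0.035,0,1,0,0,0.035,0,1,-0.0231,0.0206,0,0,1,-0.0231,0.0206,0,0,1,-0.0231,0.0206,0,0,1,-0.0231,0.0206,0,0,1,-0.0231,0.0206,0,0,1,-0.0231,0.0206,0,0,1,-0.0231,0.0206,0,0,1,0,0,0,0,1,0,0,0,0],
)

```text
time: 23.9
position: [0.4568, 0.0681, 0.233]
orientation: [3.14, -0.0, 1.435]
force: [0.4, 0.2, -0.1]
finger_gap: 1.002
grasp_force: 0.0
```

drive_tool(
  plan=[1,0,0,-0.03,0,1,0,0,-0.03,0,1,0,0,-0.03,0,1,0,0,-0.02,0,1,0,0,-0.017,0,1,0,0,0,0,0.4,0,0,0,0,0.4,0,0,0,0,0.4,0,0,0,0,0.4,0,0,0,0,0.4,0,0,0,0,0.4,0,0,0,0],
)

```text
time: 25.4
position: [0.4568, 0.0683, 0.1062]
orientation: [3.139, -0.0, 1.435]
force: [-1.0, -1.0, 5.5]
finger_gap: 0.695
grasp_force: 43.2
```

drive_tool(
  plan=[0.4,0,0,0.02,0,0.4,0,0,0.03,0,0.4,0,0,0.03,0,0.4,0,-0.0297,0,0,0.4,0,-0.0297,0,0,0.4,0,-0.0297,0,0,0.4,0,-0.0297,0,0,0.4,0,-0.0297,0,0,0.4,0,-0.0297,0,0,0.4,0,-0.0297,0,0,0.4,0,-0.03,0,0,0.4,0.0247,0,0,0,0.4,0.0247,0,0,0,0.4,0.0247,0,0,0,0.4,0.0247,0,0,0,0.4,0.0247,0,0,0,0.4,0.0247,0,0,0,0.4,0,0,0,0,0.4,0,0,0,0],
)

```text
time: 27.78
position: [0.6031, -0.1693, 0.1844]
orientation: [-3.139, -0.0, 1.435]
force: [0.8, 0.4, -3.2]
finger_gap: 0.693
grasp_force: 44.7
```

drive_tool(
  plan=[0.4,0,0,-0.02,0,0.4,0,0,-0.015,0,0.4,0,0,-0.01,0,0.4,0,0,-0.006,0,0.4,0,0,-0.003,0,0.4,0,0,-0.002,0,0.4,0,0,-0.001,0,0.4,0,0,-0.001,0,0.4,0,0,0,0,0.4,0,0,0,0],
)

```text
time: 29.02
position: [0.6044, -0.1697, 0.1283]
orientation: [3.14, 0.0, 1.435]
force: [-3.1, 0.4, 5.2]
finger_gap: 0.697
grasp_force: 45.2
```

Release it, lift, and move clear of the view.

drive_tool(
  plan=[1,0,0,0,0,1,0,0,0,0,1,0,0,0,0,1,0,0,0,0,1,0,0,0.01,0,1,0,0,0.02,0,1,0,0,0.03,0,1,0,0,0.03,0,1,0,0,0.03,0,1,-0.03,-0.03,0,0,1,-0.03,-0.03,0,0,1,-0.03,-0.03,0,0,1,-0.03,-0.03,0,0,1,-0.03,-0.03,0,0,1,-0.03,-0.03,0,0,1,-0.03,-0.03,0,0,1,-0.02,-0.03,0,0,1,0,0,0,0],
)

```text
time: 31.28
position: [0.3731, -0.4113, 0.2481]
orientation: [3.141, 0.001, 1.431]
force: [0.2, 0.3, -0.5]
finger_gap: 0.998
grasp_force: 0.0
```

```bash
python3 - <<'E'
from h import *
grab("e")
P=dict(xs=(.643,.1126,.06),s=(.6305,.018,.085),m=(.6177,-.0755,.11),l=(.6046,-.1694,.135))
t=np.linspace(0,2*np.pi,60); ims=[]
for n,(r0,r1,c0,c1) in dict(top=(110,250,210,410),side=(110,270,180,390)).items():
    f=load("e",n); S=4; im=np.clip(f["color"][r0:r1,c0:c1]*1.6,0,255).astype(np.uint8)
    im=cv2.resize(im,None,fx=S,fy=S,interpolation=cv2.INTER_CUBIC)
    for x,y,h in P.values():
        for z,r,col in((.022,.038,(255,255,0)),(.022,.03,(0,255,0)),(.022+h,.03,(0,0,255))):
            q=proj(f,np.c_[x+r*np.cos(t),y+r*np.sin(t),0*t+z])
            cv2.polylines(im,[((q-[c0,r0]+.5)*S).astype(int)],True,col,1)
    cv2.imwrite(f"pics/e_{n}_c.png",im[:600,:800])
E
```

```text
(no output)
```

View pics/e_top_c.png

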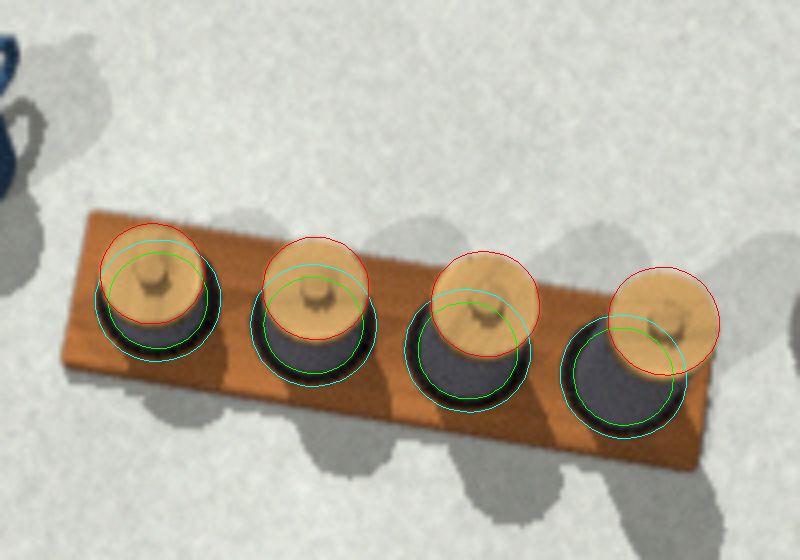

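View pics/e_side_c.png

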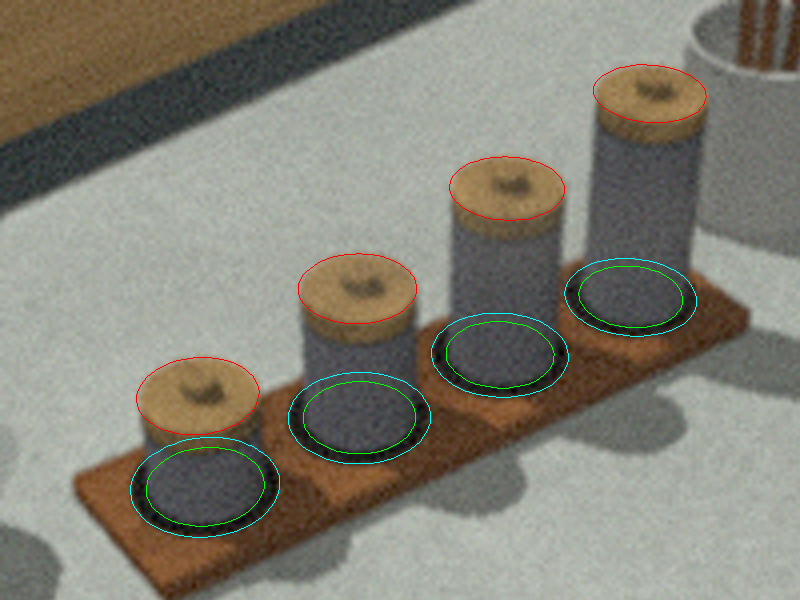

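In both views the four lids and feet match the predicted outlines to about 2 mm. The lids run from xs at (152,274) to l at (664,322) in the top crop. All four stand upright and centred, the tallest is next to the crock, and the robot is clear of everything.

```bash
python3 -c "
from workcell import ctrl
print(ctrl.close_job())"
```

```text
the job is handed in; nothing more can be done
None
```

All four canisters stand upright on their pads, about 2 mm from centre in the final pictures, tallest by the crock and shortest by the mug; I handed the job in at about 31 s and the hand-in returned no verdict.

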